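Press a heat sink home with a sprung bench press

TASK

Two small lever presses stand on the bench; only one has a heat sink under its ram. Pull that press's sprung lever down to its stop so that the heat sink's carrier is pushed home, then ease the lever slowly (about two seconds or more) all the way back up before you let go: never let it fly back. Leave the heat sink in its seat, and leave the empty press alone.

Things in the scene. Friction and masses are not known exactly. Their poses are not given: they have to be found in the camera images.
- press_knob (a point): centre of the black ball knob, 30 mm across, on the lever of the LOADED press (the one with the heat sink), 155 mm from the pivot; the lever is a steel bar 10 mm thick. It points to the press's front, 35 degrees up at rest (knob 217 mm above the bench), 22 degrees below level at its lower stop (69 mm above the bench). The ball may be gripped from both sides or pushed down from above.
- press_pivot (a point): point on the lever's pivot axis, in the plane in which lever and knob swing, 128 mm above the bench, fixed on the loaded press: its -x axis points level to the press's front, y is the pivot axis, z up. The grey press (foot 160 x 100 mm, bolted down, 166 mm high) has its middle plane 45 mm to the -y side; its ram, its foremost upper part, is 76 mm in front of the axis.
- press_lever (a joint): angle of the loaded press's lever, rad: 0 = up against its upper stop, 1.0 = down at its lower stop. A spring drives it back up: about 2 N at the knob at first, about 9 N at the bottom. Let go from the bottom it flies up at some 4 to 6 rad/s; eased by hand it rises as slowly as you let it. The ram sinks 30 mm per rad and meets the heat sink at about 0.7.
- carrier (a joint): how far the aluminium carrier plate (25 x 31 mm) that holds the heat sink has been pushed down into the die block of the loaded press, m: 0 = standing 8 mm proud of the block at the start, 0.007 to 0.008 when the lever is at its lower stop. It is a tight fit and stays where it is pushed (about 5 N).
- sink_mid (a point): centre of the pale finned heat sink, 16 x 22 mm and 18 mm high, which stands upright in the carrier under the ram of the loaded press, 69 mm in front of the pivot axis and 45 mm to its -y side; its centre is 53 mm above the bench at the start.
- spare_press_lever (a joint): angle of the lever of the other, identical but EMPTY press (no carrier, no heat sink), rad, 0 = up at rest. Not to be worked.

How it is judged (in metres and radians):
On the way, in this order (a step that is already met when the one before it is completed fails the run):
1. the loaded press's lever is pulled down to (or within 0.15 rad of) its lower stop and the carrier is pushed in by more than 4 mm (value of joint press_lever above 0.85 rad and value of joint carrier above 0.004 m), for 0.1 s.
2. the lever is back up, within 0.1 rad of its upper stop (value of joint press_lever below 0.1 rad), for 0.2 s.
At the end, for the whole second after the job is handed in: the loaded press's lever is up at rest (within 0.1 rad), its carrier is pushed in by more than 4 mm, the heat sink stands upright (within 10 degrees) in the carrier within 8 mm of where it stood across the press, and the empty press's lever is up (value of joint each of press_lever, spare_press_lever below 0.1 rad and value of joint carrier above 0.004 m and x of sink_mid in the frame of press_pivot between -0.077 and -0.061 m and y of sink_mid in the frame of press_pivot between -0.053 and -0.037 m and angle between sink_mid's own z axis and vertical below 0.17 rad); the robot touches nothing.
It fails at once if the lever flies back (rises faster than 3 rad/s) (velocity of joint press_lever below -3 rad/s).
It fails at once if the empty press's lever is worked (more than 0.2 rad) (value of joint spare_press_lever above 0.2 rad).
It also fails if it takes over 42 s, if anything falls off the work surface, if the arm or the gripper's body presses on something with over 40 N, if the wrist force passes 120 N, or if a joint passes its speed limit or range.

ROBOT

A 6-joint arm with a two-finger parallel gripper is mounted at the origin on a cart in front of the work surface, level with it; the furniture and walls round the work are solid. World frame = base frame: x ahead of the robot, y to its left, z up, the work surface at z = 0. Lengths are in mm, angles in rad, forces in N, time in s.
With the tool pointing down it reaches from about 350 to 975 mm from the base axis. Payload 7.1 kg.
Tool frame: the origin (TCP) lies midway between the tips of the shut fingers; the grasp point (between the pads) lies 19 mm behind it (ctrl.tcp_to_grasp is the distance from the TCP to the grasp point, in mm); z points along the fingers, y is the line along which they close (so a half turn about z gives the same grasp; the last joint's range is limited). The gripper opens to 88 mm and grips with 3 to 60 N. Pads are 20 mm wide; open, the fingers measure 115 mm over their backs; the gripper's body (75 mm by 178 mm) begins 61 mm behind the grasp point.
Start: joints at [1.316, 0.423, 1.63, -0, 1.089, -0.019], TCP at [145.982, 607.696, 222.675] pointing down, gripper open.
Joint ranges: [-3, 3], [-0.9, 2.11], [0.09, 2.58], [-1.31, 4.45], [0.11, 2.69], [-2.54, 2.54]. Speed limits (rad/s): [2.39, 2.39, 3.01, 3.14, 3.14, 3.14].

INTERFACE

Orientations are given as a rotation vector (axis times angle).
In Python, from workcell import get_obs, cams, ticket, boxes_of, ctrl gives the robot as it stands.
- The arm moves only by the shell command python3 -m creep 'ROWS' [OPENING]. ROWS is JSON, one flat list of numbers, 4 for each row, row after row: the shift along the world's x, y, z in m, then the turn about the world's z in rad. In form: [tx, ty, tz, spin, tx, ty, tz, spin, ...]. A call has 1 to 10 rows; each row is the pose to reach, as a shift and turn from the pose commanded when the call began; what a row does not reach only later rows make up. A row lasts 1/12 s, in which the tool goes at most 41.7 mm and 7.16 degrees, less where a joint would pass 70% of its speed; a pose out of reach is approached as far as the arm can. A call with a gripper value outside its range is refused whole. OPENING is the opening, from 0 (shut) to 1 (fully open), set as the call begins (- or left out, the last holds). The fingers move at their own pace and stop on an object; the grip force is fixed at half the most. Time passes only in rows, so rows that repeat a pose let the fingers close. It gives the time, the measured TCP pose, the force, the opening and the grip force at its end, in the units of the state.
- get_obs(): the state, without advancing time (a new reading comes with each control period).
- cams.get_image(name): name is "scene" or "side" or "wrist"; returns (picture, depth): 420x560x3 uint8, red, green, blue; 420x560 float32, mm along the optical axis (not along the pixel's ray), 0 where there is no reading.
- cams.get_calibration(name): a dict with "mtx" (3x3 intrinsics, pixels), "D" ([k1, k2, p1, p2, k3] as OpenCV has them; the pictures are not rectified), "R" (3x3) and "t" (3): a world point X has camera coordinates R X + t; the wrist camera has in their place "mount" (4x4, takes a point from camera to tool coordinates, whose origin is the TCP and whose axes are the flange's). Camera axes: x right, y down, z forward; pixel columns grow to the right and rows downward; lengths in mm; the calibration is good to about 2 mm. A picture is of the moment at which its call begins: read the wrist's pose just before it. get_calibration takes no time and is no camera call.
- ticket.close_job(): hands the job in; it is judged then, once.
Trained networks look in the newest picture that a camera, given by its name, has taken for a name from the list of things; names that differ only in an ending like _2 or _b are one class to them, and where a whole thing is asked for, a point or a joint stands for the part that bears it (a point fixed in the world has none). Each returns a list of dicts, best first, with "score" (0 to 1); they miss things now and then, are a little off and sometimes report something else, mostly with a low value. They report only what shows in the picture. A call takes as long as a camera call.
- boxes_of(camera, target): "centre" ([column, row] in pixels, amid what is visible of it).
The state is a dict: "t": time; "qpos": joint angles; "qvel": joint speeds; "joint_torque": joint torques, N m; "ee_pos": TCP position; "orientation": TCP orientation; "ft_force": force on the tool from outside, world axes, zero at the start; "moment": the same for the moment, N m; "width": finger opening in mm; "grasp_force": force on a finger pad.
Only numpy, scipy, OpenCV 4.12 (cv2) and the standard library are available. Lean on these libraries where they do the work, as an engineer would, in place of code of your own. Each camera call takes 0.05 s, during which the arm holds its last target. There are 200 camera calls.

## Working session

There is one attempt and no reset: what is moved stays moved. The work goes in short steps, Python scripts to look and compute and a shell command to move; the robot and the scene stay as the last step left them, time stands still between calls to the robot, and variables do not carry over. Pictures are saved under pics/ and viewed, at most 10 in all, crops included, and the job is handed in when it is done.

```bash
mkdir -p pics; cat > h.py <<'E'
import numpy as np, cv2
from workcell import get_obs, cams, ticket, boxes_of, ctrl
def w(cam,px,depth,obs=None):
    c=cams.get_calibration(cam); K=np.array(c["mtx"]);D=np.array(c["D"])
    u=cv2.undistortPoints(np.array([[px]],float),K,D)[0,0]
    p=np.array([u[0],u[1],1])*depth
    if "R" in c: return np.array(c["R"]).T@(p-np.array(c["t"]).ravel())
    M=np.array(c["mount"]); q=M[:3,:3]@p+M[:3,3]
    return cv2.Rodrigues(np.array(obs["orientation"],float))[0]@q+np.array(obs["ee_pos"])
E
python3 - <<'E'
from h import *
o=get_obs(); print(o)
for c in ["scene","side"]:
    im,d=cams.get_image(c); cv2.imwrite(f"pics/{c}0.png",im[:,:,::-1]); np.save(f"{c}0.npy",d)
    for t in ["press_knob","sink_mid","carrier","press_lever","spare_press_lever"]:
        for b in boxes_of(c,t):
            x,y=b["centre"]; z=d[int(y),int(x)]
            print(c,t,round(b["score"],2),np.round(b["centre"]),z,np.round(w(c,[x,y],z)))
E
```

```text
{'t': 0.0, 'qpos': array([ 1.31597943e+00,  4.23847039e-01,  1.63066835e+00,  1.62826527e-05,
        1.08859690e+00, -1.89772209e-02]), 'qvel': array([-1.26742108e-04,  6.14931491e-04, -9.61314655e-04,  1.81745092e-03,
        5.44361491e-04,  6.49089579e-05]), 'joint_torque': array([-2.25771299e-03, -5.44612026e+01, -2.73671168e+01,  6.42524217e-02,
        2.27980746e-02, -9.63761227e-05]), 'ee_pos': array([145.85632615, 607.18091675, 221.90633084]), 'orientation': array([-3.69583768e-01, -3.11955348e+00,  2.36144959e-03]), 'ft_force': array([0.40963796, 0.04094911, 0.0211832 ]), 'moment': array([-0.00668439,  0.02504588,  0.024251  ]), 'grasp_force': 0.0, 'width': 87.61274051683922}
scene press_knob 0.56 [289. 240.] 714.98206 [490. -18. 209.]
scene sink_mid 0.47 [315. 298.] 805.6599 [540. -45.  61.]
scene carrier 0.52 [321. 305.] 810.32965 [546. -57.  45.]
scene press_lever 0.78 [289. 239.] 709.33044 [488. -21. 214.]
scene spare_press_lever 0.79 [223. 184.] 861.4864 [501. 206. 216.]
scene spare_press_lever 0.19 [331. 280.] 915.4734 [638.   3.  13.]
side press_knob 0.83 [300. 178.] 912.17194 [540.   4. 181.]
side press_lever 0.77 [300. 180.] 912.0142 [540.   5. 179.]
side spare_press_lever 0.88 [267. 236.] 765.4133 [565. 197. 159.]
```

```bash
python3 -c "
import cv2
a=cv2.imread('pics/scene0.png')[120:400,150:450];b=cv2.imread('pics/side0.png')
cv2.imwrite('pics/s1.png',cv2.resize(a,None,fx=2.6,fy=2.1))"
```

```text
(no output)
```

View pics/scene0.png

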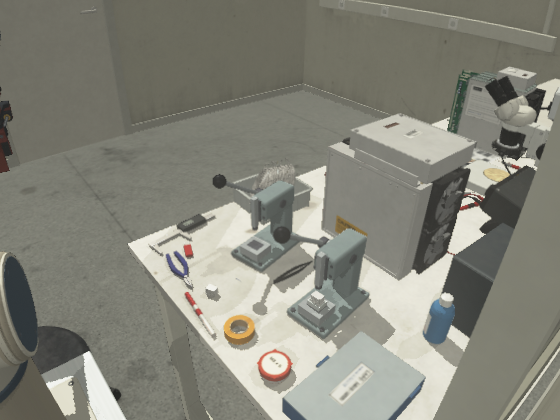

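View pics/side0.png

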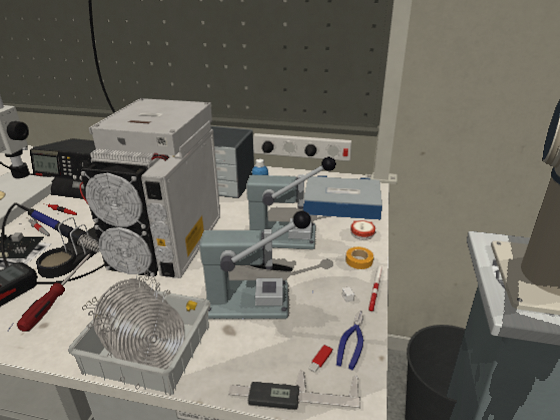

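The heat sink is in the nearer right-hand press (scene ~(318,298)). Its knob is at scene (283,235) and side (328,163). The other press, with its knob at scene (219,181) and side (302,219), is empty.

```bash
python3 - <<'E'
from h import *
def blob(c,x0,y0):
    im=cv2.imread(f"pics/{c}0.png"); m=(im.max(2)<60).astype(np.uint8)
    n,l,s,ce=cv2.connectedComponentsWithStats(m); 
    k=l[y0,x0]; d=np.load(f"{c}0.npy"); ctr=ce[k]; z=d[int(ctr[1]),int(ctr[0])]
    print(c,s[k],ctr,z); p=w(c,ctr,z+15); print(np.round(p,1)); return ctr
def ray(c,px):
    K=cams.get_calibration(c);R=np.array(K["R"]);o=-R.T@np.array(K["t"]).ravel();a=w(c,px,1.)-o;return o,a/np.linalg.norm(a)
def tri(a,b):
    A=[];B=[]
    for o,v in (a,b):
        P=np.eye(3)-np.outer(v,v);A.append(P);B.append(P@o)
    return np.linalg.lstsq(np.vstack(A),np.hstack(B),rcond=None)[0]
k1=blob("scene",283,235);k2=blob("side",328,163)
print("tri",tri(ray("scene",k1),ray("side",k2)))
blob("scene",219,181);blob("side",302,219)
# clouds: press column top points z 140..170
for c in ["scene","side"]:
    d=np.load(f"{c}0.npy"); v,u=np.mgrid[0:420,0:560]; ok=(d>300)&(d<1500)
    K=cams.get_calibration(c);n=cv2.undistortPoints(np.c_[u[ok],v[ok]].astype(float)[:,None],np.array(K["mtx"]),np.array(K["D"]))[:,0]
    P=np.c_[n,np.ones(len(n))]*d[ok][:,None];P=(P-np.array(K["t"]).ravel())@np.array(K["R"])
    np.save(c+"P.npy",P)
    for lo,hi,nm in((160,172,"top"),(5,20,"foot"),(50,68,"sink")):
        Q=P[(P[:,2]>lo)&(P[:,2]<hi)&(P[:,0]>430)&(P[:,0]<760)&(P[:,1]>-180)&(P[:,1]<60)]
        if len(Q)>5:
            print(c,nm,len(Q),cv2.minAreaRect(Q[:,:2].astype(np.float32)))
E
```

```text
scene [     0      0    560    420 229854] [279.7790467  209.18064511] 965.0412
[638.2 184.5 108.1]
side [322 157  14  14 148] [328.30405405 163.64864865] 875.935
[483.2  -5.4 216.5]
tri [491.16502379  24.53493327 239.23040406]
scene [213 174  13  14 120] [219.14166667 181.025     ] 853.96765
[500.5 219.1 216.6]
side [293 211  18  18 243] [301.51028807 219.33744856] 688.2233
[499.3 220.7 217. ]
scene top 81 ((549.4775390625, -21.26481819152832), (58.9835205078125, 23.788265228271484), 70.72683715820312)
scene foot 1707 ((550.6534423828125, -38.30853271484375), (121.8163070678711, 247.57815551757812), 87.06352233886719)
scene sink 249 ((601.835693359375, -40.47992706298828), (31.98306655883789, 128.31285095214844), 89.4637451171875)
side top 62 ((549.4033813476562, -15.84604263305664), (67.71456146240234, 28.63963508605957), 67.33480834960938)
side foot 927 ((531.3086547851562, -67.35848236083984), (190.71763610839844, 202.28518676757812), 89.90482330322266)
side sink 127 ((585.7979736328125, -76.91114807128906), (204.8236541748047, 30.019149780273438), 50.772727966308594)
```

View pics/s1.png

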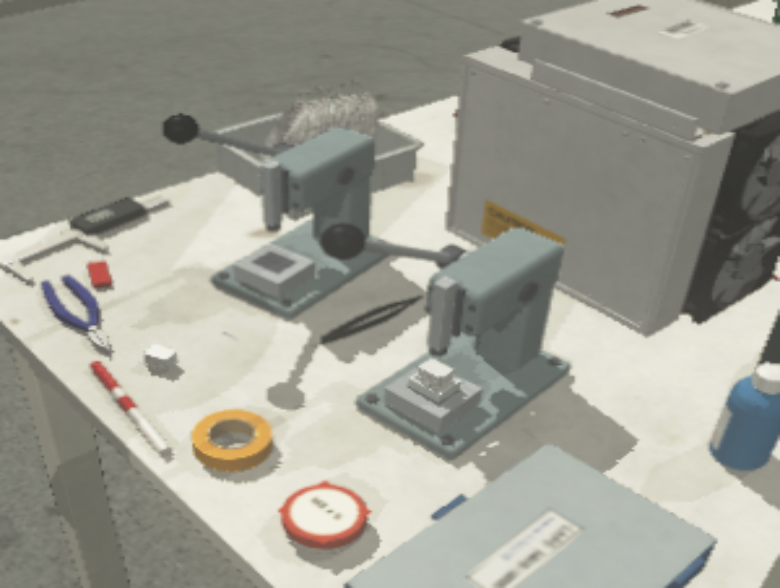

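```bash
python3 - <<'E'
from h import *
im=cv2.imread("pics/scene0.png"); m=(im.max(2)<60).astype(np.uint8); m2=np.zeros_like(m); m2[224:246,271:294]=m[224:246,271:294]
n,l,s,ce=cv2.connectedComponentsWithStats(m2); k=l[235,283]; d=np.load("scene0.npy"); print(s[k],ce[k]); z=d[int(ce[k][1]),int(ce[k][0])]
ks=w("scene",ce[k],z+15); print("knob scene",ks)
for c in ["scene","side"]:
    P=np.load(c+"P.npy"); kn=np.array([483,-5,217.]) if c=="side" else ks
    r=np.hypot(P[:,0]-kn[0],P[:,1]-kn[1])
    hz=217-r*np.tan(np.radians(35))
    Q=P[(r>20)&(r<110)&(abs(P[:,2]-hz)<14)&(P[:,0]>480)&(abs(P[:,1]-kn[1])<90)]
    a=np.degrees(np.arctan2(Q[:,1]-kn[1],Q[:,0]-kn[0])); h,e=np.histogram(a,bins=np.arange(-90,90,5))
    print(c,[(int(e[i]),int(h[i])) for i in range(len(h)) if h[i]])
    i=e[h.argmax()]; print(np.median(a[abs(a-i-2.5)<10]))
    T=P[(P[:,2]>158)&(P[:,2]<172)&(P[:,0]>530)&(P[:,0]<760)&(P[:,1]>-130)&(P[:,1]<30)]
    print("top",len(T),cv2.minAreaRect(T[:,:2].astype(np.float32)),T.mean(0))
    print(np.round(cv2.boxPoints(cv2.minAreaRect(T[:,:2].astype(np.float32)))))
E
```

```text
[     0      0    560    420 235200] [279.5 209.5]
knob scene [637.4439026  184.54749869 107.41862843]
scene []
nan
top 96 ((551.190673828125, -22.116943359375), (59.20415115356445, 26.363727569580078), 72.58628845214844) [549.87801504 -28.29087506 163.86872411]
[[530. -46.]
 [555. -54.]
 [573.   2.]
 [547.  10.]]
side [(-40, 1), (-35, 12), (-30, 31), (-25, 18), (-20, 15), (-15, 23), (-10, 32), (-5, 19), (0, 2), (5, 100), (10, 101), (15, 25), (20, 3), (25, 1), (30, 1)]
10.373427614517196
top 73 ((551.9952392578125, -17.247894287109375), (67.59488677978516, 30.039602279663086), 73.56455993652344) [557.47108018  -6.91287221 164.94837415]
[[528. -45.]
 [557. -54.]
 [576.  11.]
 [547.  19.]]
  return _methods._mean(a, axis=axis, dtype=dtype,
  ret = ret.dtype.type(ret / rcount)
```

```bash
python3 - <<'E'
from h import *
out=[]
for c in ["scene","side"]:
    P=np.load(c+"P.npy"); g=np.zeros((300,390,3),np.uint8)
    P=P[np.argsort(P[:,2])]
    for p in P:
        # columns = x 420..680 , rows = y 60..-140
        i=int((p[0]-420)*1.5); j=int((60-p[1])*1.5)
        if 0<=i<390 and 0<=j<300 and 3<p[2]<240:
            col=cv2.applyColorMap(np.uint8([[p[2]]]),cv2.COLORMAP_JET)[0,0].tolist(); cv2.circle(g,(i,j),1,col,-1)
    for q in range(420,680,50): cv2.putText(g,str(q),(int((q-420)*1.5),295),0,.35,(255,255,255)); cv2.line(g,(int((q-420)*1.5),0),(int((q-420)*1.5),300),(70,70,70))
    for q in range(-100,60,50): cv2.line(g,(0,int((60-q)*1.5)),(390,int((60-q)*1.5)),(70,70,70)); cv2.putText(g,str(q),(0,int((60-q)*1.5)),0,.35,(255,255,255))
    out.append(g)
cv2.imwrite("pics/top.png",np.hstack(out))
E
```

```text
(no output)
```

View pics/top.png

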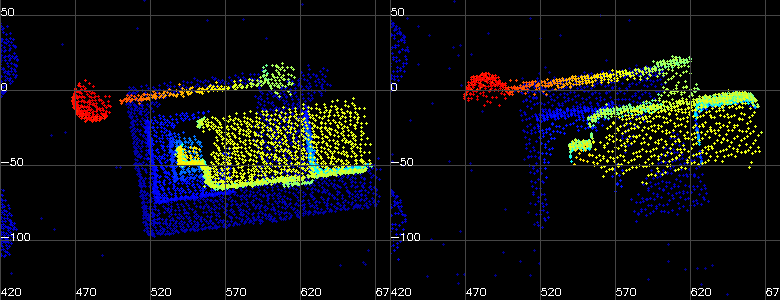

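```bash
python3 - <<'E'
from h import *
from scipy.optimize import least_squares as L
for c in ["scene","side"]:
    P=np.load(c+"P.npy"); Q=P[(abs(P[:,0]-483)<25)&(abs(P[:,1]+5)<25)&(P[:,2]>195)&(P[:,2]<240)]
    f=L(lambda x:np.linalg.norm(Q-x,axis=1)-15,[483,-5,217.],loss="soft_l1").x; print(c,len(Q),f)
    B=P[(P[:,0]>f[0]+22)&(P[:,0]<585)&(P[:,1]>-20)&(P[:,1]<40)]; r=B[:,0]-f[0]
    B=B[(abs(B[:,2]-(217-r*.7))<12)&(abs(B[:,1]-f[1]-.15*r)<14)]
    v=cv2.fitLine(B.astype(np.float32),cv2.DIST_HUBER,0,.01,.01).ravel(); print(len(B),v,np.degrees(np.arctan2(v[1],v[0])))
o=get_obs();R=cv2.Rodrigues(o["orientation"])[0];print("tool y dir deg",np.degrees(np.arctan2(R[1,1],R[0,1])))
E
python3 -m creep '[0,0,0.04,0, 0,0,0.08,0, 0,0,0.11,0, 0.01,-0.02,0.11,0, 0.03,-0.055,0.11,0.1, 0.045,-0.082,0.11,0.2, 0.06,-0.11,0.11,0.3, 0.078,-0.142,0.11,0.39, 0.097,-0.177,0.11,0.39, 0.115,-0.21,0.11,0.39]' 1
```

```text
scene 252 [483.68457468  -5.24765543 216.001833  ]
142 [ 8.0778289e-01  9.9804923e-02 -5.8096975e-01  5.4268091e+02
 -2.0273039e+00  1.7618456e+02] 7.0434346
side 206 [485.0485268   -4.83489941 217.13952279]
204 [ 8.0564576e-01  1.0502488e-01 -5.8301353e-01  5.4499695e+02
  6.6443381e+00  1.7618034e+02] 7.4272575
tool y dir deg 76.49216298634428
t: 1.43
ee_pos: [261.4, 396.0, 332.8]
orientation: [-0.244, 3.132, 0.0]
ft_force: [1.2, -0.4, 0.5]
width: 88.0
grasp_force: 0.0
```

```bash
python3 -m creep '[0.018,-0.032,0,0, 0.037,-0.066,0,0, 0.056,-0.1,0,0, 0.075,-0.134,0,0, 0.094,-0.168,0,0, 0.113,-0.202,0,0, 0.132,-0.236,0,-0.02, 0.15,-0.27,0,-0.02, 0.164,-0.3,0,-0.02, 0.173,-0.32,0,-0.02]' 1
python3 - <<'E'
from h import *
o=get_obs(); im,d=cams.get_image("wrist"); cv2.imwrite("pics/w1.png",im[:,:,::-1]); np.save("w1.npy",d)
print(o["ee_pos"],o["orientation"])
for b in boxes_of("wrist","press_knob"):
    x,y=b["centre"]; z=d[int(y),int(x)]; print(b, z, w("wrist",[x,y],z+15,o))
E
```

```text
t: 2.27
ee_pos: [435.0, 75.1, 333.0]
orientation: [-0.208, 3.134, -0.001]
ft_force: [0.6, 0.2, 1.1]
width: 88.1
grasp_force: 0.0
[434.95642821  75.0625755  332.95344483] [-2.07808282e-01  3.13380656e+00 -7.81624297e-04]
{'centre': [208.0, 266.8], 'score': 0.9} 343.15213 [536.23108546   2.77177335 172.15569332]
```

View pics/w1.png

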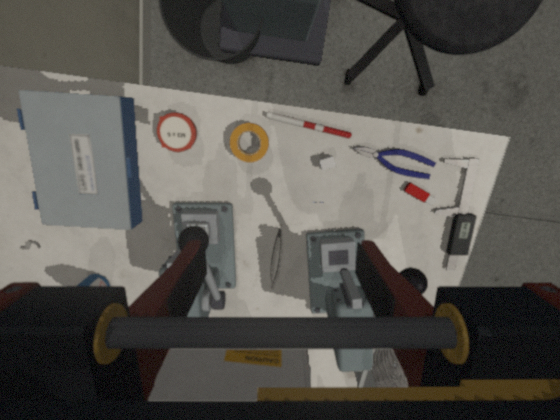

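The knob shows at wrist (193,240), with the lever running down to the pivot at (217,298). The detector's box covers the whole lever, so I measure the ball itself.

```bash
python3 - <<'E'
from h import *
from scipy.optimize import least_squares as L
o=dict(ee_pos=[434.956,75.0626,332.953],orientation=[-2.07808282e-01,3.13380656,-7.8e-4])
d=np.load("w1.npy")
Q=[w("wrist",[u,v],d[v,u],o) for v in range(222,258) for u in range(176,212) if d[v,u]>0]
Q=np.array(Q);Q=Q[(Q[:,2]>214)&(Q[:,2]<250)&(np.hypot(Q[:,0]-484,Q[:,1]+5)<25)]
print(len(Q),Q.mean(0),L(lambda x:np.linalg.norm(Q-x,axis=1)-15,[483,-5,217.],loss="soft_l1").x)
print(w("wrist",[193,240],d[240,193]+15,o))
E
```

```text
447 [476.75626455  -4.16964185 223.91298243] [484.71639043  -5.0567359  216.36864972]
[437.19544751  20.35476007 317.35931253]
```

```bash
python3 -m creep '[0.015,-0.025,0,0, 0.033,-0.053,0,0, 0.0435,-0.07,0,0, 0.0495,-0.08,0,0, 0.0495,-0.08,-0.03,0, 0.0495,-0.08,-0.065,0, 0.0495,-0.08,-0.095,0, 0.0495,-0.08,-0.12,0, 0.0495,-0.08,-0.135,0, 0.0495,-0.08,-0.135,0]' 1
python3 - <<'E'
from h import *
o=get_obs(); print(o["ee_pos"],o["ft_force"]); im,d=cams.get_image("wrist"); cv2.imwrite("pics/w2.png",im[:,:,::-1])
E
```

```text
t: 3.2
ee_pos: [480.8, -1.2, 194.6]
orientation: [0.211, -3.128, -0.001]
ft_force: [-1.2, 0.3, 0.5]
width: 87.8
grasp_force: 0.0
[480.79032089  -1.21911857 194.63869092] [-1.18457694  0.31972939  0.4762197 ]
```

View pics/w2.png

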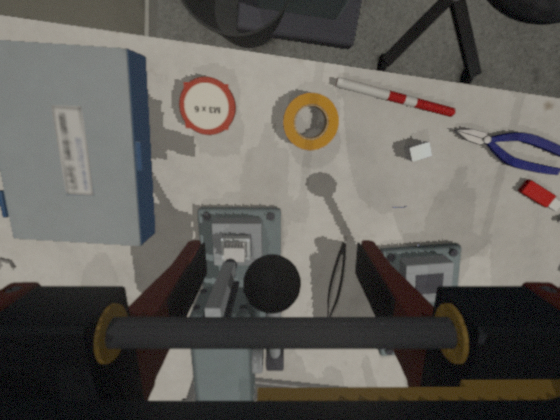

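The ball is between the fingers at (272,284), slightly left of their midline at column 280. I'll let the arm settle, then check.

```bash
python3 -m creep '[0,0,0,0, 0,0,0,0, 0,0,0,0]' 1
```

```text
t: 3.5
ee_pos: [484.4, -2.1, 199.1]
orientation: [-0.211, 3.132, -0.0]
ft_force: [0.4, -0.0, 0.1]
width: 88.0
grasp_force: 0.0
```

```bash
python3 -m creep '[0,-0.003,-0.001,0, 0,-0.003,-0.001,0]' 1
python3 -m creep '[0,0,0,0, 0,0,0,0, 0,0,0,0, 0,0,0,0, 0,0,0,0, 0,0,0,0, 0,0,0,0, 0,0,0,0]' 0
```

```text
t: 3.67
ee_pos: [483.9, -5.6, 197.4]
orientation: [-0.211, 3.133, -0.0]
ft_force: [0.1, -0.5, -0.4]
width: 88.2
grasp_force: 0.0
t: 4.33
ee_pos: [483.5, -5.3, 196.7]
orientation: [0.211, -3.134, 0.0]
ft_force: [-0.1, 0.7, 0.2]
width: 38.0
grasp_force: 0.0
```

```bash
python3 -m creep '[0,0,0,0, 0,0,0,0, 0,0,0,0, 0,0,0,0, 0,0,0,0]' 0
python3 - <<'E'
import numpy as np
a0=np.radians(35);e=np.radians(7.5)
for t in np.r_[np.arange(0,1.01,.0625),1.03]:
    f=155*(np.cos(a0-t)-np.cos(a0)); z=155*(np.sin(a0-t)-np.sin(a0))
    print(round(t,3),np.round([-f*np.cos(e)/1e3,-f*np.sin(e)/1e3,z/1e3],4).tolist())
E
```

```text
t: 4.75
ee_pos: [483.5, -5.5, 196.6]
orientation: [0.211, -3.135, 0.001]
ft_force: [0.8, -2.9, -0.7]
width: 28.4
grasp_force: 30.0
0.0 [-0.0, -0.0, 0.0]
0.062 [-0.0053, -0.0007, -0.0081]
0.125 [-0.01, -0.0013, -0.0165]
0.188 [-0.0142, -0.0019, -0.0252]
0.25 [-0.0179, -0.0024, -0.0342]
0.312 [-0.021, -0.0028, -0.0433]
0.375 [-0.0235, -0.0031, -0.0527]
0.438 [-0.0255, -0.0034, -0.0622]
0.5 [-0.0268, -0.0035, -0.0718]
0.562 [-0.0276, -0.0036, -0.0814]
0.625 [-0.0278, -0.0037, -0.0911]
0.688 [-0.0273, -0.0036, -0.1008]
0.75 [-0.0263, -0.0035, -0.1104]
0.812 [-0.0247, -0.0032, -0.1199]
0.875 [-0.0225, -0.003, -0.1294]
0.938 [-0.0197, -0.0026, -0.1386]
1.0 [-0.0163, -0.0021, -0.1477]
1.03 [-0.0145, -0.0019, -0.152]
```

```bash
python3 -m creep '[-0.0053,-0.0007,-0.0081,0, -0.010,-0.0013,-0.0165,0, -0.0142,-0.0019,-0.0252,0, -0.0179,-0.0024,-0.0342,0, -0.021,-0.0028,-0.0433,0, -0.0235,-0.0031,-0.0527,0, -0.0255,-0.0034,-0.0622,0, -0.0268,-0.0035,-0.0718,0, -0.0268,-0.0035,-0.0718,0]'
```

```text
t: 5.5
ee_pos: [456.8, -9.0, 124.3]
orientation: [-0.211, 3.134, -0.0]
ft_force: [-0.2, -2.4, 6.1]
width: 28.7
grasp_force: 30.0
```

```bash
python3 -m creep '[-0.0008,-0.0001,-0.0096,0, -0.001,-0.0002,-0.0193,0, -0.0005,-0.0001,-0.029,0, 0.0005,0,-0.0386,0, 0.0021,0.0003,-0.0481,0, 0.0043,0.0005,-0.0576,0, 0.0071,0.0009,-0.0668,0, 0.0105,0.0014,-0.0759,0, 0.0105,0.0014,-0.0759,0, 0.0105,0.0014,-0.0759,0]'
```

```text
t: 6.33
ee_pos: [466.9, -7.6, 49.1]
orientation: [0.211, -3.133, 0.0]
ft_force: [-3.5, -4.3, 7.3]
width: 28.8
grasp_force: 30.0
```

```bash
python3 - <<'E'
from h import *
o=get_obs(); print(o["ee_pos"],o["ft_force"],o["width"])
im,d=cams.get_image("scene"); a=im[190:360,240:400,::-1]
im,d=cams.get_image("side"); b=im[130:300,230:390,::-1]
cv2.imwrite("pics/dn.png",cv2.resize(np.hstack([a,b]),None,fx=2.5,fy=2.5,interpolation=cv2.INTER_CUBIC))
E
```

```text
[466.89815051  -7.63430911  49.0643093 ] [-3.49301191 -4.30702451  7.31028977] 28.764103942159387
```

View pics/dn.png

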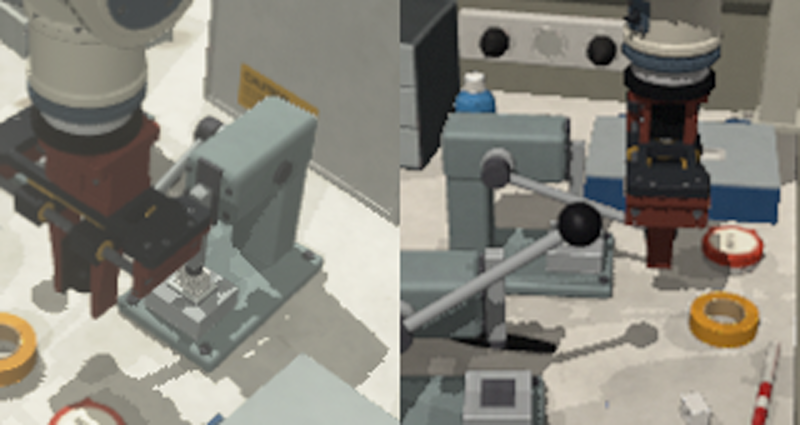

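The lever is down: it slopes downward to the gripper and the ram sits on the heat sink. I'll push a small nudge further to confirm the stop.

```bash
python3 -m creep '[0.001,0,-0.002,0, 0.001,0,-0.002,0, 0.001,0,-0.002,0]'
```

```text
t: 6.68
ee_pos: [467.5, -7.5, 47.4]
orientation: [0.21, -3.133, -0.0]
ft_force: [-4.1, -3.9, 8.2]
width: 28.5
grasp_force: 30.0
```

```bash
python3 -m creep '[-0.0027,-0.0003,0.0065,0, -0.0044,-0.0005,0.0111,0, -0.0058,-0.0007,0.0157,0, -0.0072,-0.0009,0.0203,0, -0.0083,-0.001,0.025,0, -0.0094,-0.0011,0.0298,0, -0.0102,-0.0013,0.0345,0, -0.011,-0.0014,0.0393,0, -0.0115,-0.0015,0.0441,0, -0.012,-0.0015,0.0489,0]'
```

```text
t: 7.52
ee_pos: [458.0, -8.8, 97.2]
orientation: [-0.21, 3.131, -0.0]
ft_force: [3.2, -1.8, 4.7]
width: 28.9
grasp_force: 30.0
```

```bash
python3 -m creep '[-0.0003,-0.0001,0.0048,0, -0.0005,-0.0001,0.0097,0, -0.0004,0,0.0146,0, -0.0003,0,0.0194,0, 0.0001,0,0.0242,0, 0.0005,0.0001,0.029,0, 0.0011,0.0001,0.0338,0, 0.0018,0.0002,0.0386,0, 0.0027,0.0003,0.0434,0, 0.0038,0.0005,0.0481,0]'
```

```text
t: 8.35
ee_pos: [462.2, -8.3, 145.1]
orientation: [-0.21, 3.13, -0.0]
ft_force: [6.9, -0.4, -0.0]
width: 28.7
grasp_force: 30.0
```

```bash
python3 -m creep '[0.0012,0.0001,0.0047,0, 0.0025,0.0003,0.0094,0, 0.004,0.0005,0.014,0, 0.0056,0.0007,0.0185,0, 0.0074,0.0009,0.023,0, 0.0093,0.0012,0.0275,0, 0.0113,0.0015,0.0319,0, 0.0135,0.0018,0.0362,0, 0.0158,0.0021,0.0404,0, 0.0182,0.0024,0.0446,0]'
python3 -m creep '[0.0027,0.0003,0.004,0, 0.0053,0.0007,0.0081,0, 0.0053,0.0007,0.0081,0, 0.0053,0.0007,0.0081,0, 0.0053,0.0007,0.0081,0]'
```

```text
t: 9.18
ee_pos: [479.9, -6.0, 189.0]
orientation: [-0.21, 3.131, -0.0]
ft_force: [10.0, -2.2, -25.3]
width: 28.8
grasp_force: 30.0
t: 9.6
ee_pos: [479.6, -6.0, 192.9]
orientation: [0.21, -3.125, 0.001]
ft_force: [4.7, -5.6, -25.7]
width: 28.8
grasp_force: 30.0
```

```bash
python3 -m creep '[0,0,-0.002,0, 0,0,-0.004,0, 0,0,-0.004,0]'
python3 - <<'E'
from h import *
im,d=cams.get_image("scene"); a=im[190:360,240:400,::-1]
im,d=cams.get_image("side"); b=im[130:300,230:390,::-1]
cv2.imwrite("pics/up.png",cv2.resize(np.hstack([a,b]),None,fx=2.5,fy=2.5,interpolation=cv2.INTER_CUBIC))
E
```

```text
t: 9.85
ee_pos: [479.0, -6.1, 191.5]
orientation: [0.21, -3.124, 0.001]
ft_force: [-10.7, -5.7, 10.8]
width: 28.8
grasp_force: 30.0
```

View pics/up.png

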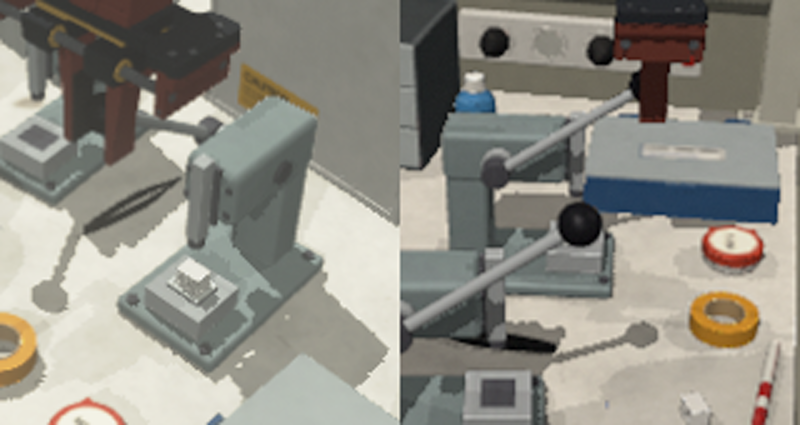

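The lever is up, the ram is raised and the sink is upright in the lowered carrier. I'll relieve the remaining force, then release.

```bash
python3 -m creep '[0,0,0.001,0, 0,0,0.002,0, 0,0,0.002,0, 0,0,0.002,0]'
```

```text
t: 10.28
ee_pos: [479.4, -6.0, 192.4]
orientation: [0.21, -3.126, 0.001]
ft_force: [-2.5, -6.8, -9.7]
width: 28.5
grasp_force: 30.0
```

Against the upper stop; open and back out upward.

```bash
python3 -m creep '[0,0,0,0, 0,0,0,0, 0,0,0,0, 0,0,0,0, 0,0,0,0, 0,0,0,0, 0,0,0,0, 0,0,0,0, 0,0,0,0, 0,0,0,0]' 1
python3 -m creep '[0,0,0.02,0, 0,0,0.05,0, 0,0,0.08,0, 0,0,0.11,0, -0.02,0.03,0.13,0, -0.04,0.06,0.14,0, -0.055,0.09,0.14,0, -0.07,0.12,0.14,0, -0.07,0.12,0.14,0, -0.07,0.12,0.14,0]' 1
python3 - <<'E'
from h import *
from scipy.optimize import least_squares as L
for c in ["scene","side"]:
    im,d=cams.get_image(c); cv2.imwrite(f"pics/{c}9.png",im[:,:,::-1])
    v,u=np.mgrid[0:420,0:560]; ok=(d>300)&(d<1500)
    K=cams.get_calibration(c);n=cv2.undistortPoints(np.c_[u[ok],v[ok]].astype(float)[:,None],np.array(K["mtx"]),np.array(K["D"]))[:,0]
    P=np.c_[n,np.ones(len(n))]*d[ok][:,None];P=(P-np.array(K["t"]).ravel())@np.array(K["R"])
    for nm,A in (("before",np.load(c+"P.npy")),("after",P)):
        Q=A[(abs(A[:,0]-484)<25)&(abs(A[:,1]+5)<25)&(A[:,2]>195)&(A[:,2]<240)]
        S=A[(np.hypot(A[:,0]-544,A[:,1]+37)<14)&(A[:,2]>20)&(A[:,2]<80)]
        print(c,nm,L(lambda x:np.linalg.norm(Q-x,axis=1)-15,[483,-5,217.],loss="soft_l1").x, len(S), np.percentile(S[:,2],[50,90,98]) if len(S) else 0)
a=cv2.imread("pics/scene9.png")[190:360,240:400]
cv2.imwrite("pics/end.png",cv2.resize(a,None,fx=3.5,fy=3.5,interpolation=cv2.INTER_CUBIC))
E
```

```text
t: 11.12
ee_pos: [483.5, -5.3, 194.7]
orientation: [0.211, -3.134, -0.0]
ft_force: [0.2, 0.4, -0.0]
width: 87.6
grasp_force: 0.0
t: 11.95
ee_pos: [412.9, 115.7, 334.9]
orientation: [-0.216, 3.133, -0.0]
ft_force: [0.9, 0.0, 0.2]
width: 87.8
grasp_force: 0.0
scene before [483.69898187  -5.25267818 215.99139582] 155 [51.11873833 62.43461335 63.70260232]
scene after [483.89386405  -5.34496261 216.0884811 ] 140 [47.06148477 54.98888489 56.12092905]
side before [485.07996274  -4.81801643 217.11554311] 6 [36.30226163 37.2829708  37.45659171]
side after [484.89242397  -4.99167553 217.10739227] 8 [36.5063753  37.85693027 37.86832418]
```

View pics/end.png

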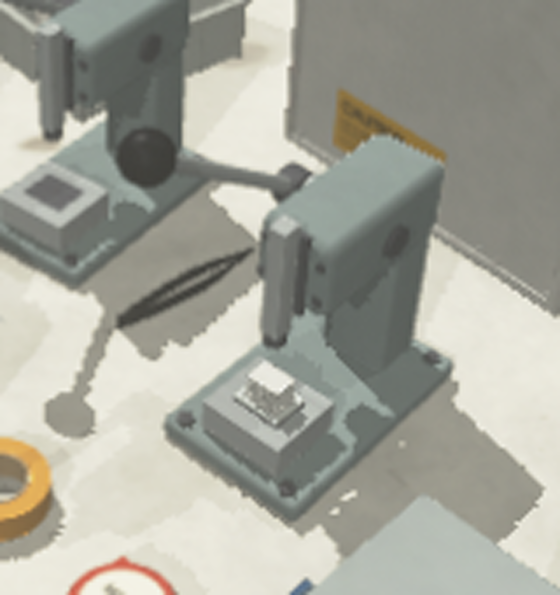

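The knob is back at its rest position. The sink dropped about 7.6 mm with its carrier and stands upright. Handing in.

```bash
python3 -c "
from workcell import ticket
print(ticket.close_job())"
```

```text
the job is handed in; nothing more can be done
None
```

The job is handed in, with no verdict returned: I pulled the loaded press's lever down, pushed the carrier in about 7.6 mm (measured by camera), eased the lever back up over about 2.7 s before letting go, left the heat sink upright in its seat, and didn't touch the empty press.

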